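# Earth the aerial: slide the switch box cover aside and push the T-bar handle shut

## Robot

A 6-joint arm with a two-finger parallel gripper is mounted at the origin on the work surface. World frame = base frame: x ahead of the robot, y to its left, z up, the work surface at z = 0. Lengths are in m, angles in rad, forces in N, time in s.
With the tool pointing down it reaches from about 0.4 to 0.925 m from the base axis. Payload 12.5 kg.
Tool frame: the origin (TCP) lies midway between the tips of the shut fingers; the grasp point (between the pads) lies 19 mm behind it; z points along the fingers, y is the line along which they close (so a half turn about z gives the same grasp; the last joint's range is limited). The gripper opens to 95 mm and grips with 3 to 60 N. Pads are 20 mm wide; open, the fingers measure 119 mm over their backs; the gripper's body (75 mm by 180 mm) begins 59 mm behind the grasp point.
Start: joints at [-1.212, 0.491, 1.559, -0, 1.092, -0.106], TCP at [0.28, -0.559, 0.215] pointing down, gripper open.
Joint ranges: [-3.1, 3.1], [-0.84, 2.19], [0.05, 2.79], [-1.13, 4.28], [0.06, 2.93], [-2.69, 2.69]. Speed limits (rad/s): [2.22, 2.22, 2.79, 3.14, 3.14, 3.14].

## Interface

Orientations are given as a unit quaternion [x, y, z, w].
In Python, from rig import reach, move_straight, move_joints, grip, dwell, inverse_kinematics, sense, get_image, camera_model, Unreachable, sign_off, find_in gives the robot as it stands. Calls block until the motion is done:
- reach(position, orientation): joint-space move of the TCP to a pose.
- move_straight(position, rot=None, max_speed=0.15): straight line of the TCP; rot=None keeps the orientation; max_speed is the mean speed in m/s.
- move_joints(angles): joint-space move.
- grip(opening, force=None): finger opening in m; force is the grip in N (None keeps the last); returns when the fingers have stopped.
- dwell(seconds).
- inverse_kinematics(position, orientation): joint angles nearest the present ones, or None.
- sense(): the state.
- get_image(name): name is "side" or "top"; returns (picture, depth): 480x640x3 uint8, red, green, blue; 480x640 float32, m along the optical axis (not along the pixel's ray), 0 where there is no reading.
- camera_model(name): a dict with "mtx" (3x3 intrinsics, pixels), "eye" and "rotation" of the camera in the world. Camera axes: x right, y down, z forward; pixel columns grow to the right and rows downward; lengths in m; the calibration is good to about 2 mm. A picture is of the moment at which its call begins. camera_model takes no time and is no camera call.
A pose or a line that the arm cannot do raises Unreachable and nothing moves.
- sign_off(): hands the job in; it is judged then, once.
Trained networks look in the newest picture that a camera, given by its name, has taken for a name from the list of things; names that differ only in an ending like _2 or _b are one class to them, and where a whole thing is asked for, a point or a joint stands for the part that bears it (a point fixed in the world has none). Each returns a list of dicts, best first, with "confidence" (0 to 1); they miss things now and then, are a little off and sometimes report something else, mostly with a low value. They report only what shows in the picture. A call takes as long as a camera call.
- find_in(camera, thing): "uv" ([column, row] in pixels, amid what is visible of it).
The state is a dict: "time": time; "joints": joint angles; "joint_velocities": joint speeds; "joint_efforts": joint torques, N m; "position": TCP position; "tool_rot": TCP orientation; "contact_force": force on the tool from outside, world axes, zero at the start; "torque": the same for the moment, N m; "opening": finger opening in m; "finger_force": force on a finger pad.
Only numpy, scipy, OpenCV 4.12 (cv2) and the standard library are available. Lean on these libraries where they do the work, as an engineer would, in place of code of your own. Each camera call takes 0.05 s, during which the arm holds its last target. There are 200 camera calls.

## Task

Before the club room is locked up, earth the aerial: with the fingertips push the loose flat cover with the round knob, on top of the grey switch box, to the left as seen from the robot, across to its end stop, so that the well with the two handles lies open. Then push the handle that ends in a crossbar (the T-bar) fully over, away from the robot, to its stop, and leave the ball-ended handle as it is. Only push, do not lift or tip the cover; leave it open, and leave the microphone and the two adapters on the box top where they are.

Things in the scene. Friction and masses are not known exactly. Their poses are not given: they have to be found in the camera images.
- switch_box: Fixed grey steel cabinet, 320 (x) by 480 (y) by 120 mm high, turned up to 0.35 rad either way; origin at the centre of its underside, x towards its back (away from the robot), y left, z up. On its top, at z = 120 mm, a guide frame 8 mm high and 8 mm wide holds the cover: inner faces at x = +-99.5 mm, y = -188.5 and 153.5 mm.
- well (a point): Centre of the floor of the well sunk into the box top, at x 0, y -105, z 45 mm in the box frame (same axes). The well is 75 mm deep, 170 mm long along x and 140 mm wide along y, open at the top once the cover is aside; the two handles stand side by side on its floor.
- cover: Loose aluminium plate, 195 (x) by 165 (y) by 4 mm, about 0.35 kg, flat on the box top inside the guide frame (2 mm play each side), a knob at its centre. Origin at the centre of the underside, axes as the box's. It starts over the well, at box y -105 to -90 mm, and slides along box +y to the frame's end, at y = 71 mm; the well is fully open from y = 48 mm. 1 to 6 N moves it.
- cover_knob (a point): Centre of the flat top of the cover's upright round black knob, 22 mm in diameter and 24 mm high; this point is 28 mm above the cover's underside.
- bar_handle (a joint): Angle of the T-bar handle: 0 leans 0.7 rad towards the robot (open), 1.4 leans 0.7 rad away (shut, at its stop); starts at 0 to 0.2. Its axis runs along the box's y, 57 mm above the box's underside, at box x = 0 and y = -73 or -137 mm (the handles swap places). It stays where it is left; 2 to 3 N at its end moves it.
- bar_handle_end (a point): Centre of the crossbar at the end of the T-bar handle, 48 mm from the axis; the black crossbar is 36 mm long along the box's y and 10 mm thick, on a steel rod 8 mm thick. Its highest point on the way is 10 mm below the box top.
- ball_handle (a joint): Angle of the other handle, same axis height and values, starting at 0 to 0.2; to be left alone.
- ball_handle_end (a point): Centre of the 14 mm black ball at the end of the other handle, 46 mm from its axis, 64 mm to one side of the T-bar handle along the box's y.
- microphone: Loose black hand microphone without its lead, 80 by 48 by 45 mm, lying on the box top near its left edge, beyond the frame's end; origin centre of underside.
- adapter_front: Loose brass adapter standing on the box top on the strip in front of the guide frame, 22 mm in diameter, 28 mm high; origin centre of underside.
- adapter_rear: Like adapter_front, on the strip behind the guide frame.

How it is judged:
By the outcome, as a careful person would: the job done as asked, in the order asked, and still so for the second after the job is handed in, with the robot touching nothing.
It also fails if it takes over 51 s, if anything falls off the work surface, if the arm or the gripper's body presses on something with over 40 N, if the wrist force passes 120 N, or if a joint passes its speed limit or range.

## Working session

There is one attempt and no reset: what is moved stays moved. The work goes in short steps, each a Python script; the robot and the scene stay as the last script left them, time stands still between calls to the robot, and variables do not carry over. Pictures are saved under pics/ and viewed, at most 10 in all, crops included, and the job is handed in when it is done.

```bash
mkdir -p pics; cat > h.py <<'E'
import numpy as np, cv2
from rig import *
from scipy.spatial.transform import Rotation as R
def cam(n):
    m=camera_model(n); return np.array(m["mtx"]),np.array(m["eye"]),np.array(m["rotation"])
def cloud(n,d):
    K,e,Rm=cam(n); v,u=np.mgrid[:480,:640]
    p=np.stack([(u-K[0,2])/K[0,0]*d,(v-K[1,2])/K[1,1]*d,d],-1)
    return p@Rm.T+e
def ray(n,uv,z):
    K,e,Rm=cam(n); r=Rm@np.linalg.inv(K)@np.array([uv[0],uv[1],1.]); return e+r*(z-e[2])/r[2]
E
python3 - <<'E'
from h import *
for n in ["top","side"]:
    im,d=get_image(n); cv2.imwrite(f"pics/{n}0.png",im[:,:,::-1]); P=cloud(n,d)
    print(n,np.round(cam(n)[1],3),cam(n)[2].round(2).tolist())
    for t,z in [("switch_box",.12),("cover",.124),("cover_knob",.148),("microphone",.16),("adapter_front",.148),("adapter_rear",.148),("bar_handle_end",.1),("ball_handle_end",.1)]:
        for f in find_in(n,t)[:2]:
            uv=f["uv"];print(t,np.round(uv,1),round(f["confidence"],2),ray(n,uv,z).round(3),P[int(uv[1]),int(uv[0])].round(3))
    if n=="top":
        m=((abs(P[...,2]-.12)<.012)&(d>0)).astype(np.uint8)
        k,l,s,c=cv2.connectedComponentsWithStats(m); i=1+np.argmax(s[1:,4])
        q=P[l==i][:,:2].astype(np.float32); r=cv2.minAreaRect(q); print(r, np.median(P[l==i][:,2]))
print(sense()["time"])
E
```

```text
Traceback (most recent call last):
  File "h.py", line 9, in cloud
    return p@Rm.T+e
           ~^~~~~
ValueError: matmul: Input operand 1 has a mismatch in its core dimension 0, with gufunc signature (n?,k),(k,m?)->(n?,m?) (size 4 is different from 3)
```

```bash
sed -i 's/np.array(m\["rotation"\])/R.from_quat(m["rotation"]).as_matrix()/' h.py
python3 - <<'E'
from h import *
for n in ["top","side"]:
    im,d=get_image(n); cv2.imwrite(f"pics/{n}0.png",im[:,:,::-1]); P=cloud(n,d)
    print(n,np.round(cam(n)[1],3),cam(n)[2].round(2).tolist())
    for t,z in [("switch_box",.12),("cover",.124),("cover_knob",.148),("microphone",.16),("adapter_front",.148),("adapter_rear",.148),("bar_handle_end",.1),("ball_handle_end",.1)]:
        for f in find_in(n,t)[:2]:
            uv=f["uv"];print(t,np.round(uv,1),round(f["confidence"],2),ray(n,uv,z).round(3),P[int(uv[1]),int(uv[0])].round(3))
    if n=="top":
        m=((abs(P[...,2]-.12)<.012)&(d>0)).astype(np.uint8)
        k,l,s,c=cv2.connectedComponentsWithStats(m); i=1+np.argmax(s[1:,4])
        q=P[l==i][:,:2].astype(np.float32); r=cv2.minAreaRect(q); print(r, np.median(P[l==i][:,2]))
print(sense()["time"])
E
```

```text
top [0.519 0.063 1.023] [[0.01, -1.0, 0.09], [-1.0, -0.01, 0.04], [-0.04, -0.09, -1.0]]
switch_box [373.3 228.6] 0.68 [0.615 0.018 0.12 ] [0.616 0.019 0.119]
cover [466.5 231.6] 0.57 [ 0.612 -0.121  0.124] [ 0.61  -0.116  0.149]
cover [376.1 229.5] 0.53 [0.614 0.014 0.124] [0.615 0.014 0.118]
cover_knob [465.5 235.6] 0.72 [ 0.603 -0.115  0.148] [ 0.604 -0.114  0.149]
microphone [261.5 257.8] 0.83 [0.567 0.183 0.16 ] [0.568 0.183 0.16 ]
adapter_front [331.7 309.8] 0.52 [0.493 0.08  0.148] [0.494 0.081 0.144]
adapter_front [464.1 232.4] 0.51 [ 0.608 -0.113  0.148] [ 0.608 -0.113  0.148]
adapter_rear [339.  133.9] 0.61 [0.754 0.072 0.148] [0.756 0.072 0.147]
((0.6149861812591553, -0.02302047610282898), (0.4814055263996124, 0.3238205015659332), 86.29435729980469) 0.12051245286377227
side [0.462 0.688 0.611] [[-0.97, -0.14, 0.2], [-0.24, 0.6, -0.76], [-0.01, -0.79, -0.62]]
switch_box [309. 268.] 0.71 [0.616 0.127 0.12 ] [0.614 0.136 0.128]
cover [345.8 178.1] 0.83 [ 0.613 -0.112  0.124] [ 0.614 -0.111  0.125]
cover_knob [309.7 270.3] 0.69 [0.605 0.163 0.148] [0.613 0.139 0.127]
cover_knob [346.5 179.5] 0.59 [ 0.604 -0.068  0.148] [ 0.613 -0.11   0.123]
microphone [336.2 289.7] 0.91 [0.562 0.204 0.16 ] [0.563 0.201 0.158]
adapter_front [408.5 253.9] 0.73 [0.486 0.1   0.148] [0.487 0.086 0.138]
adapter_rear [227.3 224.8] 0.81 [0.746 0.093 0.148] [0.754 0.077 0.137]
0.95
```

View pics/top0.png

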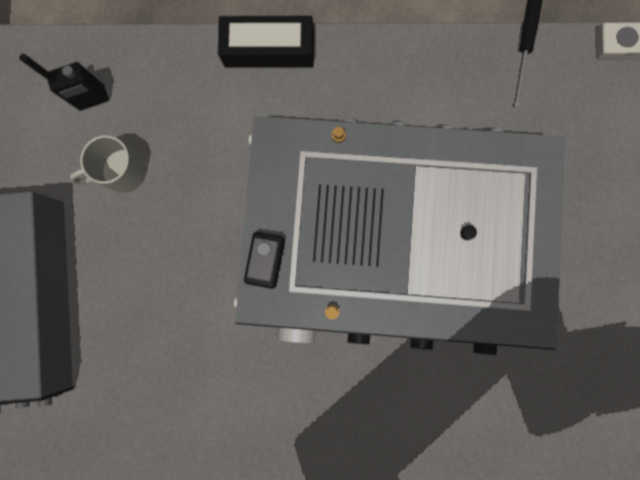

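View pics/side0.png

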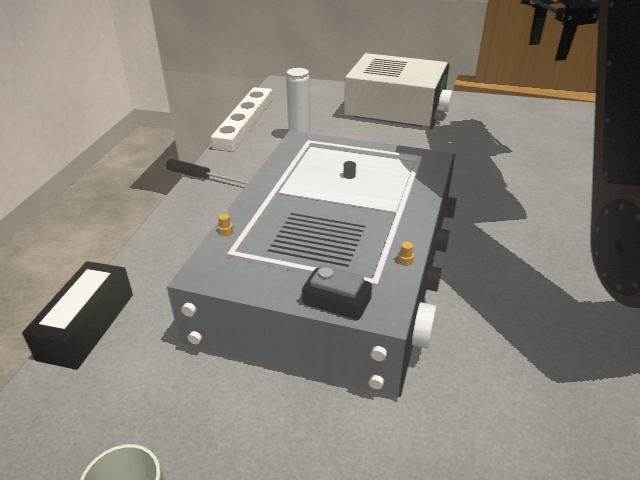

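The top view shows the box square to within −0.065 rad. The knob is at pixel (468,232), the cover over the well on the right, and the adapters at (338,134) and (332,312). The microphone is at (263,258). The side view agrees with this. The knob lies at box (−0.001, −0.095), which fits the stated range, so I'll push it now.

```bash
cat >> h.py <<'E'
C=np.array([.615,-.023]); YAW=-.0647
def W(x,y,z):
    c,s=np.cos(YAW),np.sin(YAW); return [C[0]+c*x-s*y, C[1]+s*x+c*y, z]
def B(p):
    c,s=np.cos(YAW),np.sin(YAW); d=np.array(p)[:2]-C; return np.array([c*d[0]+s*d[1],-s*d[0]+c*d[1],p[2]])
def down(ang):  # tool z down, tool y at ang from box y; the half turn nearest the present wrist
    cur=R.from_quat(sense()["tool_rot"]); best=None
    for k in (0,np.pi):
        a=YAW+ang+k; y=np.array([-np.sin(a),np.cos(a),0]); z=np.array([0,0,-1.]); r=R.from_matrix(np.c_[np.cross(y,z),y,z])
        g=(r*cur.inv()).magnitude()
        if best is None or g<best[0]: best=(g,r.as_quat())
    return best[1]
def fbox(): # contact force, box axes
    return R.from_euler('z',-YAW).apply(sense()["contact_force"])
def show(n,f):
    im,d=get_image(n); cv2.imwrite(f"pics/{f}.png",im[:,:,::-1]); return im,cloud(n,d)
E
python3 - <<'E'
from h import *
grip(0.0,20); q=down(0)
reach(W(-.001,-.136,.22),q); move_straight(W(-.001,-.136,.131),max_speed=.1)
print(sense()["opening"],B(sense()["position"]).round(4),fbox().round(1),sense()["time"])
f0=fbox()
for y in np.r_[-.120:-.105:.005]:
    move_straight(W(-.001,y,.131),max_speed=.05); print(y.round(3),(fbox()-f0).round(1))
show("side","s1"); print(sense()["time"])
E
```

```text
0.00016419962998114697 [-0.0007 -0.1361  0.1316] [0.2 0.7 0.1] 5.375
-0.12 [-0.2 -1.6 -0. ]
-0.115 [-0.7 -0.3 -0. ]
-0.11 [-0.5  0.2 -0.3]
6.3917
```

View pics/s1.png

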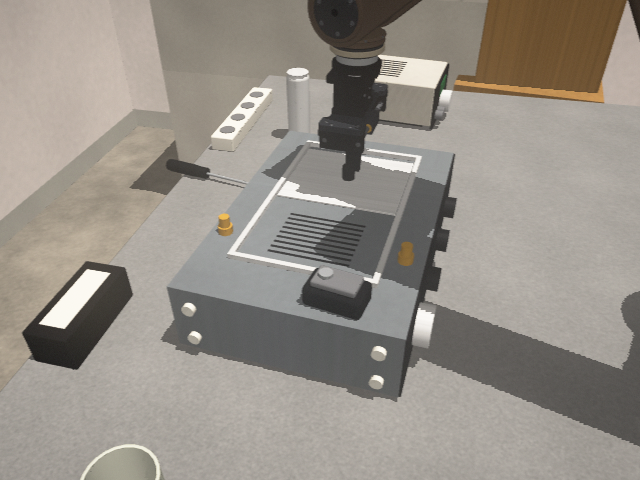

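The fingertips at (349,160) are right behind the knob at (348,172) and lined up with it. I'll push on.

```bash
python3 - <<'E'
from h import *
f0=fbox()
for y in [-.09,-.05,-.01,.02,.035]:
    move_straight(W(-.001,y,.131),max_speed=.06); print(y,(fbox()).round(1))
for y in np.arange(.039,.065,.003):
    move_straight(W(-.001,y,.131),max_speed=.04); f=fbox(); print(y.round(3),f.round(1))
    if f[1]<-12: break
p=B(sense()["position"]);print(p.round(4),sense()["time"])
move_straight(W(-.001,p[1]-.01,.131),max_speed=.08)
move_straight(W(-.001,p[1]-.012,.21),max_speed=.15)
reach(W(-.09,-.105,.3),sense()["tool_rot"])
for n in ["top","side"]:
    im,P=show(n,n+"2")
    for t,z in [("cover_knob",.148),("bar_handle_end",.095),("ball_handle_end",.093)]:
        for g in find_in(n,t)[:2]:
            uv=g["uv"];print(n,t,np.round(uv),round(g["confidence"],2),B(ray(n,uv,z)).round(3),B(P[int(uv[1]),int(uv[0])]).round(3))
print(sense()["time"])
E
```

```text
-0.09 [-0.8 -0.2  0.2]
-0.05 [-0.7 -1.2  0.7]
-0.01 [ 0.3 -0.4 -0. ]
0.02 [-0.1 -0.1 -0. ]
0.035 [ 0.2 -0.6  0.1]
0.039 [-0.1 -0.1  0.1]
0.042 [ 0.9 -0.2 -0.1]
0.045 [-1.  -0.7  0.2]
0.048 [-1.  -0.8 -0.5]
0.051 [-0.3 -1.  -0.9]
0.054 [ 0.1 -9.  -0.1]
0.057 [ -1.7 -25.2   3.1]
[-0.0009  0.0535  0.1314] 11.3083
top cover_knob [353. 226.] 0.94 [-0.003  0.072  0.148] [-0.002  0.073  0.148]
top bar_handle_end [446. 249.] 0.44 [-0.023 -0.074  0.095] [-0.022 -0.071  0.103]
top ball_handle_end [486. 248.] 0.51 [-0.016 -0.135  0.093] [-0.015 -0.136  0.086]
side cover_knob [319. 234.] 0.97 [-0.01   0.107  0.148] [-0.002  0.082  0.129]
side ball_handle_end [368. 185.] 0.52 [-0.027 -0.127  0.093] [-0.024 -0.132  0.09 ]
side ball_handle_end [316. 235.] 0.51 [0.016 0.041 0.093] [0.002 0.084 0.127]
13.4917
```

View pics/top2.png

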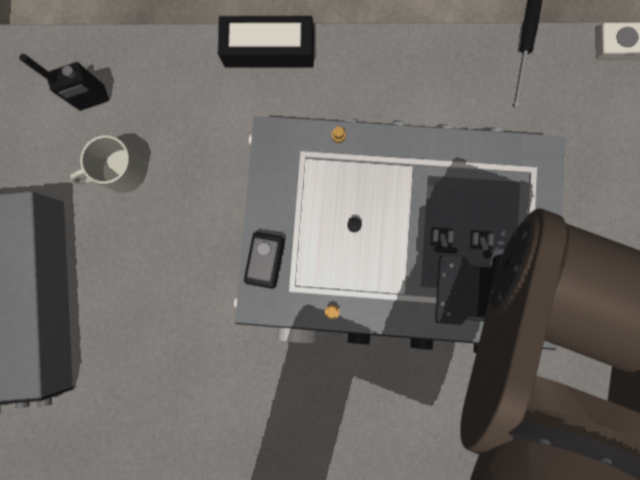

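View pics/side2.png

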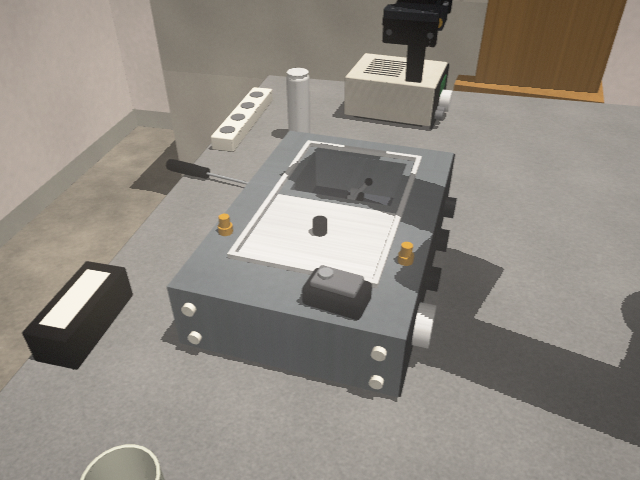

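The cover is at its end stop and the well is open. In the side view the ball is at about (368,182), with the T-bar nearer the camera at about (377,199). The arm hides part of the top view, so I'll clear it and take one enlarged look.

```bash
python3 - <<'E'
from h import *
reach([.36,-.36,.3],sense()["tool_rot"])
L=[]
for n,(a,b,c,d) in {"top":(160,310,400,550),"side":(130,230,290,440)}.items():
    im,P=show(n,n+"3")
    for t,z in [("bar_handle_end",.098),("ball_handle_end",.093)]:
        for g in find_in(n,t)[:2]:
            uv=g["uv"];print(n,t,np.round(uv),round(g["confidence"],2),B(ray(n,uv,z)).round(3),B(P[int(uv[1]),int(uv[0])]).round(3))
    L.append(cv2.resize(im[a:b,c:d],(400,400*(b-a)//(d-c)),interpolation=cv2.INTER_CUBIC))
    if n=="top":
        Q=np.apply_along_axis(B,2,P); m=(Q[...,2]>.08)&(Q[...,2]<.113)&(abs(Q[...,0])<.08)&(Q[...,1]>-.17)&(Q[...,1]<-.04)
        for s in (1,-1):
            k=Q[m&((Q[...,1]+.105)*s>0)]; print(s,len(k),k.min(0).round(3),k.max(0).round(3),np.median(k,0).round(3))
h=max(i.shape[0] for i in L); L=[cv2.copyMakeBorder(i,0,h-i.shape[0],0,0,0) for i in L]
cv2.imwrite("pics/crop3.png",cv2.convertScaleAbs(np.hstack(L)[:,:,::-1],alpha=2.2)); print(sense()["time"])
E
```

```text
top bar_handle_end [352. 228.] 0.56 [-0.002  0.074  0.098] [-0.007  0.075  0.144]
top bar_handle_end [444. 249.] 0.54 [-0.024 -0.071  0.098] [-0.024 -0.07   0.102]
top ball_handle_end [486. 248.] 0.69 [-0.017 -0.136  0.093] [-0.017 -0.135  0.091]
top ball_handle_end [338. 134.] 0.52 [0.147 0.107 0.093] [0.132 0.106 0.149]
1 165 [-0.029 -0.09   0.081] [-0.008 -0.055  0.105] [-0.023 -0.072  0.101]
-1 89 [-0.031 -0.143  0.08 ] [-0.01  -0.13   0.104] [-0.024 -0.135  0.098]
side bar_handle_end [358. 196.] 0.43 [-0.021 -0.079  0.098] [-0.022 -0.073  0.102]
side ball_handle_end [310. 272.] 0.71 [-0.002  0.128  0.093] [-0.013  0.162  0.124]
side ball_handle_end [362. 186.] 0.56 [-0.017 -0.121  0.093] [-0.013 -0.133  0.085]
14.8917
```

View pics/crop3.png

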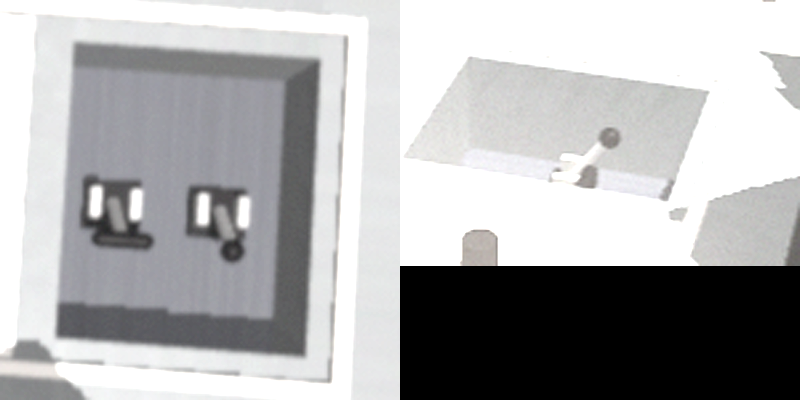

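The picture shows the T-bar on the left at crop (123,240), which is box (−0.024, −0.072), leaning towards the robot. The ball handle is on the right at crop (232,250), 64 mm away as stated. I'll push the T-bar.

```bash
python3 - <<'E'
from h import *
q=down(0); Y=-.070; Z=.090
reach(W(-.057,Y,.2),q); move_straight(W(-.057,Y,Z),max_speed=.1)
print(B(sense()["position"]).round(4),fbox().round(1))
for x in [-.04,-.03,-.02,-.01,0,.006]:
    move_straight(W(x,Y,Z),max_speed=.05); print(x,fbox().round(1))
for x in np.arange(.009,.034,.003):
    move_straight(W(x,Y,Z),max_speed=.04); f=fbox(); print(x.round(3),f.round(1))
    if f[0]<-18: break
dwell(.2); p=B(sense()["position"]);print(p.round(4),fbox().round(1),sense()["time"])
move_straight(W(p[0]-.02,Y,Z),max_speed=.08); move_straight(W(p[0]-.03,Y,.2),max_speed=.15)
reach([.36,-.36,.3],q)
L=[]
for n,(a,b,c,d) in {"top":(110,340,230,570),"side":(130,330,160,460)}.items():
    im,P=show(n,n+"4"); L.append(cv2.resize(im[a:b,c:d],(400,400*(b-a)//(d-c)),interpolation=cv2.INTER_CUBIC))
    if n=="top":
        Q=np.apply_along_axis(B,2,P); m=(Q[...,2]>.08)&(Q[...,2]<.113)&(abs(Q[...,0])<.08)&(Q[...,1]>-.17)&(Q[...,1]<-.04)
        for s in (1,-1):
            k=Q[m&((Q[...,1]+.105)*s>0)]; print(s,len(k),k.min(0).round(3),k.max(0).round(3),np.median(k,0).round(3))
    for t,z in [("cover_knob",.148),("bar_handle_end",.098),("microphone",.16),("adapter_front",.148),("adapter_rear",.148)]:
        for g in find_in(n,t)[:1]: print(n,t,np.round(g["uv"]),B(ray(n,g["uv"],z)).round(3))
h=max(i.shape[0] for i in L); L=[cv2.copyMakeBorder(i,0,h-i.shape[0],0,0,0) for i in L]
cv2.imwrite("pics/crop4.png",cv2.convertScaleAbs(np.hstack(L)[:,:,::-1],alpha=1.8)); print(sense()["time"])
E
```

```text
[-0.0567 -0.0701  0.0906] [0.6 0.1 0.7]
-0.04 [-0.3  0.2  0.4]
-0.03 [-0.2 -0.4  0.2]
-0.02 [ 0.6  0.  -0.5]
-0.01 [0.1 0.1 0. ]
0 [ 0.1  0.7 -0. ]
0.006 [-1.8  0.7  0.2]
0.009 [-1.1 -0.7  0.5]
0.012 [-1.1 -0.5  0.5]
0.015 [-4.2  0.7  1.8]
0.018 [-14.2  -0.6   5.1]
0.021 [-24.   -1.7   9.8]
[ 0.0166 -0.0699  0.0893] [-22.4  -2.4   9.2] 21.0583
1 180 [ 0.014 -0.09   0.081] [ 0.037 -0.056  0.101] [ 0.03  -0.072  0.096]
-1 88 [-0.031 -0.143  0.08 ] [-0.009 -0.13   0.104] [-0.024 -0.135  0.098]
top cover_knob [352. 229.] [-0.008  0.073  0.148]
top bar_handle_end [448. 217.] [ 0.027 -0.074  0.098]
top microphone [264. 258.] [-0.062  0.199  0.16 ]
top adapter_front [334. 310.] [-0.129  0.092  0.148]
top adapter_rear [336. 134.] [0.133 0.108 0.148]
side cover_knob [320. 234.] [-0.011  0.107  0.148]
side bar_handle_end [363. 186.] [-0.02  -0.115  0.098]
side microphone [337. 291.] [-0.07   0.224  0.16 ]
side adapter_front [406. 250.] [-0.133  0.108  0.148]
side adapter_rear [227. 225.] [0.124 0.125 0.148]
24.3917
```

View pics/crop4.png

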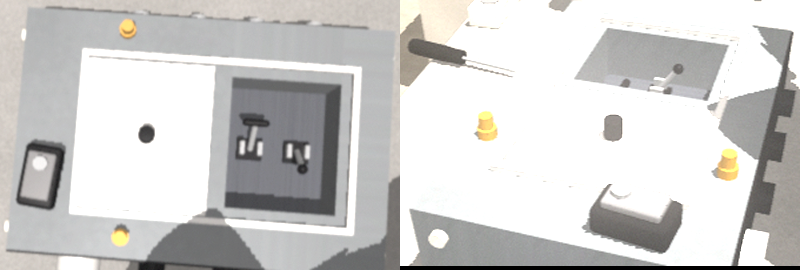

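The T-bar now leans away at crop (255,121), box x about +0.031, and the tool met 22 N at its stop. The ball handle at crop (302,168) has not moved. The cover is at its end stop, and the microphone and adapters are where they were.

```bash
python3 -c "
from rig import *
print(sign_off())"
```

```text
the job is handed in; nothing more can be done
None
```

The job is done and handed in: the cover is open at its end stop, the T-bar is pushed fully over to its stop, and the ball handle, microphone and adapters show no movement in the final pictures (about 24 s of the 51 s used).

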